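# Clear the stand, run the rotor arm out to the pointer and hold it

## Robot

A 7-joint arm with a two-finger parallel gripper is mounted at the origin on the work surface. World frame = base frame: x ahead of the robot, y to its left, z up, the work surface at z = 0. Lengths are in m, angles in rad, forces in N, time in s.
With the tool pointing down it reaches from about 0.4 to 0.85 m from the base axis. Payload 10.4 kg.
Tool frame: the origin (TCP) lies midway between the tips of the shut fingers; the grasp point (between the pads) lies manip.grip_depth behind it (manip.grip_depth is the distance from the TCP to the grasp point, in m); z points along the fingers, x is the direction in which the jaws open and shut, and the axes are right-handed (so a half turn about z gives the same grasp; the last joint's range is limited). The gripper opens to 85 mm and grips with 20 to 120 N. Pads are 22 mm wide; open, the fingers measure 114 mm over their backs; the gripper's body (76 mm by 85 mm) begins 54 mm behind the grasp point. The pads swing forward as they close: fully open they stand 13 mm farther back than shut.
Start: joints at [1.272, 0.332, -0.065, 1.46, 0.022, 1.35, -0.088], TCP at [0.17, -0.601, 0.231] pointing down, gripper open.
Joint ranges: [-2.6, 2.6], [-0.5, 2.12], [-1.47, 1.34], [0.16, 2.42], [-1.27, 4.41], [0.06, 2.06], [-2.6, 2.6]. Speed limits (rad/s): [2.22, 2.22, 2.79, 2.79, 3.14, 3.14, 3.14].

## Interface

Orientations are given as a unit quaternion [x, y, z, w].
In Python, from workcell import manip gives the robot as it stands. The module is installed in compiled form; this text tells all that it offers.
- The arm moves only by the tool send_rows, never from a script. Its argument "steps" is a list of rows, each a list of 2 entries, a list of its own where there are three numbers: the shift along the tool's x, y, z in m, then the turn about the tool's z in rad. In form: [[[x, y, z], spin], ...]. A call has exactly 8 rows; each row is the pose to reach, as a shift and turn from the pose commanded when the call began, along the tool's axes at that moment; what a row does not reach only later rows make up. A row lasts 1/8 s, in which the tool goes at most 62.5 mm and 10.7 degrees, less where a joint would pass 70% of its speed; a pose out of reach is approached as far as the arm can. A call with a gripper value outside its range is refused whole. "hand" is the opening, from 0 (shut) to 1 (fully open), set as the call begins (left out, the last holds). The fingers move at their own pace and stop on an object; "force" is the grip in N (left out, the last holds). Time passes only in rows, so rows that repeat a pose let the fingers close, or fill a call up. It gives the time, the measured TCP pose, the force and the opening at its end, in the units of the state.
- manip.get_obs(): the state, without advancing time (a new reading comes with each control period).
- manip.camera(name): name is "scene" or "top" or "wrist"; returns (picture, depth): 420x560x3 uint8, red, green, blue; 420x560 float32, m along the optical axis (not along the pixel's ray), 0 where there is no reading.
- manip.camera_info(name): a dict with "intrinsics" (3x3 intrinsics, pixels), "dist_coeffs" ([k1, k2, p1, p2, k3] as OpenCV has them; the pictures are not rectified), "pose" (4x4, takes a point from camera to world coordinates); the wrist camera has in their place "T_tool_cam" (4x4, takes a point from camera to tool coordinates, whose origin is the TCP and whose axes are the tool frame's). Camera axes: x right, y up, looking along -z (the intrinsics and any distortion apply to the point x, -y, -z); pixel columns grow to the right and rows downward; lengths in m; the calibration is good to about 2 mm. A picture is of the moment at which its call begins: read the wrist's pose just before it. camera_info takes no time and is no camera call.
- manip.hand_in(): hands the job in, once; it reports no verdict.
The state is a dict: "clock": time; "joint_pos": joint angles; "joint_velocities": joint speeds; "tau": joint torques, N m; "position": TCP position; "ee_rot": TCP orientation; "ft_force": force on the tool from outside, world axes, zero at the start; "torque": the same for the moment, N m; "grip_width": opening from 0.0 (shut) to 1.0 (fully open).
Only numpy, scipy, OpenCV 4.12 (cv2) and the standard library are available. Lean on these libraries where they do the work, as an engineer would, in place of code of your own. Each camera call takes 0.05 s, during which the arm holds its last target.

## Task

Pick up the wooden hand pusher and sweep the four loose spacers off the stand into the tray beside it, touching them only with the pusher, then set the pusher down standing on the bench. Then slide the rotor arm (do not lift it) straight out along the stand, motor end first, over the open end until that end is level with the brass pointer. Finish while still holding the arm there, flat on the stand and still, so that it does not tip off; leave everything else on the bench alone.

Things in the scene. Friction and masses are not known exactly. Their poses are not given: they have to be found in the camera images.
- stand: fixed plywood stand shaped like a low bridge, 120 (x) x 340 (y) x 60 mm high. Origin: centre of its underside, on the bench. Its +y axis points outward, to the end over which the arm is to be slid; flat top 60 mm above the bench. Its yaw varies by up to 0.3 rad
- stand_edge (a point): middle of the stand's outer top edge, 170 mm from the stand's centre along its +y, 60 mm above the bench
- rotor_arm: loose rotor arm, about 0.25 kg: black plate 46 (x) x 200 (y) x 10 mm, flat on the stand near its inner end, nearly parallel to it. +y points along it to the motor (outer) end. Origin: centre of the plate's underside. Motor: cylinder 30 mm diameter, 20 mm tall, with a 10 mm shaft, 74 mm from the origin towards +y; it puts the centre of mass some 13 mm outward of the middle
- rotor_block (a point): centre of the clamp block on top of the arm's inner end, 72 mm from the plate's centre towards -y: black block 36 (x) x 44 (y) x 26 mm tall, top 36 mm above the plate's underside, this point 23 mm above it. Can be gripped across its 36 mm from above
- rotor_tip (a point): middle of the arm's outer end face (the motor end), 100 mm from the plate's centre, half-way up the plate (5 mm above its underside)
- pointer (a point): point of the gauge's brass pointer, the mark: 66 mm above the bench, 115 to 140 mm beyond the stand's outer edge (so far out the arm tips unless held), beside the arm's path, about 50 mm to the +x side of the stand's centre line, pointing to -x. Axes parallel to the stand's: the arm's end is level with it when both have the same position along the stand's y axis
- gauge: fixed gauge: 50 mm square foot with an upright steel post 93 mm high, 55 mm to the +x side of the origin, carrying the pointer on its -x side. Origin: on the bench below the pointer's side, axes parallel to the stand's
- tray: fixed grey open tray on the bench against the stand's +x side, 110 (x) x 170 (y) x 45 mm high, walls 4 mm; its rim is 15 mm below the stand's top and its wall 4 mm from the stand's side. Origin: centre of its underside, axes parallel to the stand's
- pusher: loose hand pusher standing upright on the bench, 0.15 kg: block 28 (x) x 100 (y) x 35 mm high with a flat rubber sole, and on it an upright wooden grip 24 (x) x 50 (y) mm, from 35 to 85 mm above the sole. Origin: centre of the sole. Its flat faces look to +x and -x
- pusher_grip (a point): in the pusher's upright grip, on its axis, 62 mm above the sole; grip across the 24 mm (x)
- spacer0_mid (a point): centre (half-way up) of a loose aluminium ring spacer, 24 mm diameter, 16 mm tall, 20 g, lying on the outer part of the stand's top in the arm's way
- spacer1_mid (a point): centre (half-way up) of a loose aluminium ring spacer, 24 mm diameter, 16 mm tall, 20 g, lying on the outer part of the stand's top in the arm's way
- spacer2_mid (a point): centre (half-way up) of a loose white plastic square spacer, 22 x 22 x 18 mm tall, 20 g, lying on the outer part of the stand's top in the arm's way
- spacer3_mid (a point): centre (half-way up) of a loose white plastic square spacer, 22 x 22 x 18 mm tall, 20 g, lying on the outer part of the stand's top in the arm's way
- screwdriver: bystander, not to be disturbed: screwdriver, 170 mm long, lying on the bench between robot and stand. Origin: on or near the bench under it
- battery: bystander, not to be disturbed: battery pack, 45 x 110 x 32 mm, left of the stand. Origin: on or near the bench under it
- tape: bystander, not to be disturbed: grey tape ring, 90 mm diameter, 22 mm tall, beyond the stand. Origin: on or near the bench under it
- propeller: bystander, not to be disturbed: two-blade propeller, 240 mm, flat on the bench. Origin: on or near the bench under it
- jar: bystander, not to be disturbed: small glass jar, 54 mm diameter, 70 mm tall. Origin: on or near the bench under it
- antenna: bystander, not to be disturbed: puck antenna on a mast, 60 mm diameter, 92 mm tall. Origin: on or near the bench under it
- spacer0: the same spacer as spacer0_mid; origin at the centre of its underside
- spacer1: the same spacer as spacer1_mid; origin at the centre of its underside
- spacer2: the same spacer as spacer2_mid; origin at the centre of its underside
- spacer3: the same spacer as spacer3_mid; origin at the centre of its underside

How it is judged:
By the outcome, as a careful person would: the job done as asked, in the order asked, and still so for the second after the job is handed in, while the arm keeps its last pose, push and grip.
It also fails if it takes over 64 s, if anything falls off the work surface, if the arm or the gripper's body presses on something with over 40 N, if the wrist force passes 120 N, or if a joint passes its speed limit or range.

## Working session

There is one attempt and no reset: what is moved stays moved. The work goes in short steps, Python scripts to look and compute and a tool call to move; the robot and the scene stay as the last step left them, time stands still between calls to the robot, and variables do not carry over. Pictures are saved under pics/ and viewed, and the job is handed in when it is done.

Besides the shell and the picture viewer there is one more tool, called after "Emit:" by a JSON object that holds its "fn" and its "kwargs", one argument or row to a line. send_rows: Moves the arm, as the interface text tells. Its arguments: {"type":"object","properties":{"steps":{"type":"array"},"hand":{"type":"number"},"force":{"type":"number"}},"required":["steps"]}

```bash
mkdir -p pics; cat > h.py <<'E'
import numpy as np, cv2
from workcell import manip
from scipy.spatial.transform import Rotation as R
def shot(name,tag):
    o=manip.get_obs()
    im,d=manip.camera(name)
    cv2.imwrite(f'pics/{tag}.png',im[:,:,::-1]); np.savez(f'pics/{tag}.npz',im=im,d=d,p=o['position'],q=o['ee_rot'])
    return im,d,o
def pose(name,p=None,q=None):
    i=manip.camera_info(name)
    if name!='wrist': return np.array(i['pose'])
    T=np.eye(4);T[:3,:3]=R.from_quat(q).as_matrix();T[:3,3]=p
    return T@np.array(i['T_tool_cam'])
def rays(name,uv):
    i=manip.camera_info(name)
    n=cv2.undistortPoints(np.array(uv,float).reshape(-1,1,2),np.array(i['intrinsics']),np.array(i['dist_coeffs'])).reshape(-1,2)
    return np.c_[n[:,0],-n[:,1],-np.ones(len(n))]
def onz(name,uv,z,p=None,q=None):
    T=pose(name,p,q); r=rays(name,uv)@T[:3,:3].T; c=T[:3,3]
    return c+r*((z-c[2])/r[:,2])[:,None]
def cloud(name,d,p=None,q=None):
    h,w=d.shape; v,u=np.mgrid[:h,:w]
    r=rays(name,np.c_[u.ravel(),v.ravel()])*d.reshape(-1,1)
    T=pose(name,p,q)
    return (r@T[:3,:3].T+T[:3,3]).reshape(h,w,3)
def proj(name,P,p=None,q=None):
    i=manip.camera_info(name);T=np.linalg.inv(pose(name,p,q))
    c=np.array(P).reshape(-1,3)@T[:3,:3].T+T[:3,3]; c=c*[1,-1,-1]
    return cv2.projectPoints(c.reshape(-1,1,3),np.zeros(3),np.zeros(3),np.array(i['intrinsics']),np.array(i['dist_coeffs']))[0].reshape(-1,2)
E
python3 - <<'E'
from h import *
for n in ['scene','top']: shot(n,n+'0'); print(np.round(manip.camera_info(n)['pose'],3).tolist())
print(manip.get_obs(), manip.grip_depth)
E
```

```text
[[-0.448, -0.502, 0.74, 1.28], [0.894, -0.244, 0.376, 0.355], [-0.008, 0.83, 0.558, 0.611], [0.0, 0.0, 0.0, 1.0]]
[[-0.013, 0.997, -0.073, 0.455], [-1.0, -0.012, 0.012, -0.015], [0.011, 0.073, 0.997, 1.464], [0.0, 0.0, 0.0, 1.0]]
{'clock': 0.1, 'joint_pos': array([ 1.27237749,  0.33279545, -0.06472489,  1.46086691,  0.02160646,
        1.34993926, -0.0884817 ]), 'joint_velocities': array([ 8.06302539e-05, -1.14362700e-03,  1.75307220e-03, -3.28591320e-03,
        8.64903666e-04,  4.94569094e-04, -1.11203967e-03]), 'tau': array([ 5.24275547e-04, -6.26749778e+01,  4.83054353e-02, -3.92427456e+01,
        1.61584181e-02,  7.02058300e-03,  3.85050771e-05]), 'position': array([ 0.17012075, -0.60103362,  0.23059926]), 'ee_rot': array([ 7.97619791e-01, -6.03160209e-01, -5.41188752e-04, -3.71680026e-04]), 'ft_force': array([ 0.1190613 ,  0.55420386, -0.31240792]), 'torque': array([-0.03993551, -0.00843354,  0.01664748]), 'grip_width': 1.00089793892489} 0.0187
```

View pics/scene0.png

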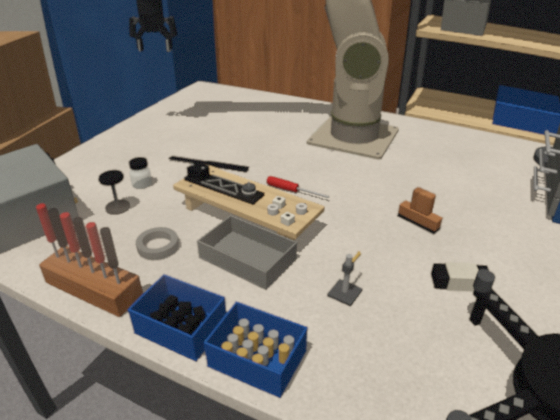

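View pics/top0.png

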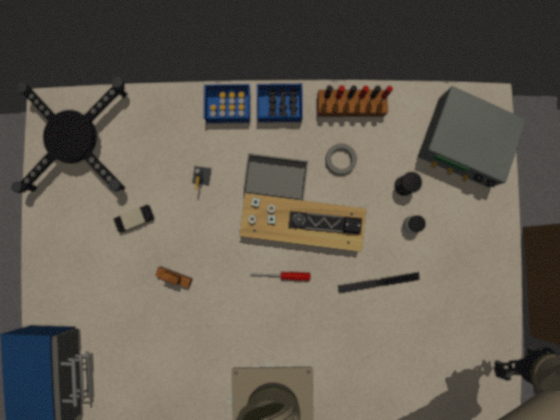

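The top view shows the stand at about (303,222), with its outer end to the left (world +y) and the tray above it (world +x). The pusher is at (174,277), the gauge at (200,180), and the spacers are around (255-271, 203-220). Next I'll enlarge the image and measure.

```bash
python3 - <<'E'
from h import *
z=np.load('pics/top0.npz'); im=z['im'];d=z['d']
c=im[140:300,145:375,::-1]; cv2.imwrite('pics/topc.png',cv2.resize(c,None,fx=3.4,fy=3.4,interpolation=cv2.INTER_CUBIC))
C=cloud('top',d); np.save('pics/C.npy',C)
# stand top: height .052-.068
H=C[:,:,2]
sub=np.zeros_like(H,bool); sub[185:260,230:375]=1
m=sub&(np.abs(H-.06)<.006)&(d>0)
print(m.sum(), np.median(H[230:235,100:160]), np.median(H[m]))
ms=sub&(H>.03)
r=cv2.minAreaRect(C[ms][:,:2].astype(np.float32)*1000); print('stand',r)
pm=np.zeros_like(m);pm[260:295,150:200]=1
a=pm&(H>.02); print('pusher',a.sum(),cv2.minAreaRect(C[a][:,:2].astype(np.float32)*1000),H[a].max())
a=pm&(H>.07);print('grip',a.sum(), cv2.minAreaRect(C[a][:,:2].astype(np.float32)*1000),C[a].mean(0))
print(np.round(H[150:160:3,150:220:10],3))
E
```

```text
3769 0.00044982775906077244 0.06017191236687425
stand ((541.33251953125, -92.43376159667969), (348.3515319824219, 179.39488220214844), 87.2763671875)
pusher 417 ((396.42828369140625, 151.16058349609375), (70.02882385253906, 344.562255859375), 8.055898666381836) 1.4636164397742475
grip 174 ((404.7364196777344, 139.5997314453125), (40.90359878540039, 321.7656555175781), 10.899656295776367) [0.38425915 0.25460538 0.17090199]
[[ 0.001  0.001  0.001  0.003  0.005  0.002 -0.002]
 [-0.001  0.002 -0.001  0.    -0.002  0.    -0.001]
 [-0.001  0.004  0.003 -0.002 -0.006 -0.005  0.004]
 [-0.004 -0.001 -0.004  0.004  0.     0.    -0.   ]]
```

View pics/topc.png

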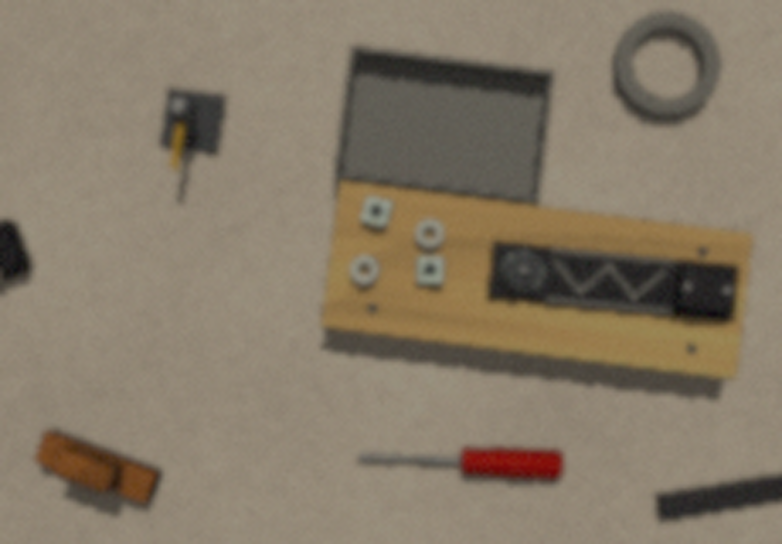

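```bash
python3 - <<'E'
from h import *
def P(uv,z): 
    uv=(np.array(uv,float)+.5)/3.4-.5+[145,140]; return onz('top',uv,z)
c=P([[342,182],[750,232],[737,378],[322,328]],.06)
print('stand corners',np.round(c,3).tolist(),'ctr',c.mean(0), [np.linalg.norm(c[i]-c[(i+1)%4]) for i in range(4)])
yv=(c[0]+c[3]-c[1]-c[2]); print('y dir yaw',np.arctan2(-yv[0],yv[1]))
print('spacers',np.round(P([[376,211],[430,234],[365,270],[430,270]],.077),3).tolist())
print('arm: motor',np.round(P([[524,269]],.1),3),'block',np.round(P([[679,264],[737,265],[733,320],[676,317]],.096),3).tolist())
g=P([[48,448],[62,430],[112,488],[122,470]],.085);print('grip top?',np.round(g,3))
z=np.load('pics/top0.npz'); C=np.load('pics/C.npy'); d=z['d'];H=C[:,:,2]
pm=np.zeros(d.shape,bool);pm[260:295,150:200]=1
for lo in(.02,.07):
    a=pm&(H>lo)&(H<.12)&(d>0);r=cv2.minAreaRect(C[a][:,:2].astype(np.float32)*1000);print(lo,a.sum(),r,np.median(H[a]))
pm=np.zeros(d.shape,bool);pm[160:202,185:215]=1
a=pm&(H>.05)&(H<.13)&(d>0);print('gauge',a.sum(),np.round(C[a][::4],3).tolist())
print('ptr tip',P([[174,166]],.066),'tray',np.round(P([[354,46],[551,72]],.045),3))
E
```

```text
stand corners [[0.608, 0.066, 0.06], [0.563, -0.266, 0.06], [0.445, -0.252, 0.06], [0.49, 0.083, 0.06]] ctr [ 0.52628351 -0.09226767  0.06      ] [np.float64(0.33436686201563515), np.float64(0.11921989915882467), np.float64(0.33810435162718905), np.float64(0.11935037070010648)]
y dir yaw -0.13381476129852593
spacers [[0.582, 0.038, 0.077], [0.563, -0.005, 0.077], [0.535, 0.047, 0.077], [0.534, -0.005, 0.077]]
arm: motor [[ 0.533 -0.079  0.1  ]] block [[0.536, -0.202, 0.096], [0.534, -0.248, 0.096], [0.491, -0.244, 0.096], [0.494, -0.199, 0.096]]
grip top? [[0.396 0.301 0.085]
 [0.41  0.29  0.085]
 [0.364 0.25  0.085]
 [0.378 0.241 0.085]]
0.02 406 ((379.3075866699219, 273.47998046875), (100.0233154296875, 29.27870750427246), 69.0609359741211) 0.03995829171252652
0.07 163 ((378.87835693359375, 273.46728515625), (48.15512466430664, 25.44181251525879), 68.88811492919922) 0.08384874817879018
gauge 86 [[0.679, 0.201, 0.068], [0.672, 0.195, 0.092], [0.675, 0.187, 0.072], [0.67, 0.192, 0.09], [0.673, 0.185, 0.066], [0.667, 0.192, 0.091], [0.671, 0.185, 0.063], [0.664, 0.192, 0.094], [0.667, 0.185, 0.068], [0.663, 0.194, 0.077], [0.666, 0.186, 0.057], [0.661, 0.195, 0.074], [0.659, 0.198, 0.069], [0.66, 0.188, 0.063], [0.653, 0.198, 0.071], [0.648, 0.198, 0.069], [0.642, 0.201, 0.069], [0.639, 0.198, 0.069], [0.638, 0.197, 0.06], [0.631, 0.201, 0.067], [0.626, 0.201, 0.067], [0.62, 0.201, 0.067]]
ptr tip [[0.62198327 0.201846   0.066     ]] tray [[ 0.722  0.056  0.045]
 [ 0.699 -0.106  0.045]]
```

```bash
cat > mv.py <<'E'
import sys
from h import *
def goto(*wps,n=8):
    """wps: (x,y,z,yaw_of_tool_x); prints tool-frame shift & spin from present pose"""
    o=manip.get_obs();M=R.from_quat(o['ee_rot']).as_matrix();yaw=np.arctan2(M[1,0],M[0,0])
    print('t %.2f pos %s yaw %.4f toolz %s F %s w %.3f'%(o['clock'],np.round(o['position'],4),yaw,np.round(M[:,2],4),np.round(o['ft_force'],1),o['grip_width']))
    for w in wps:
        s=M.T@(np.array(w[:3])-o['position']); print(np.round(s,4).tolist(), 'spin %.4f'%(-(w[3]-yaw)))
E
python3 -c "
from mv import *
goto((.335,-.37,.28,-.85),(.5,-.05,.30,-.134))"
```

```text
t 0.10 pos [ 0.1701 -0.601   0.2306] yaw -1.2949 toolz [-4.0e-04  1.2e-03 -1.0e+00] F [ 0.1  0.6 -0.3] w 1.001
[-0.1774, -0.2216, -0.0492] spin -0.4449
[-0.4404, -0.4675, -0.0689] spin -1.1609
```

Emit:
{"fn": "send_rows", "kwargs": {
  "steps": [
    [[-0.02,-0.025,-0.006],-0.05],
    [[-0.045,-0.055,-0.012],-0.11],
    [[-0.07,-0.085,-0.018],-0.17],
    [[-0.095,-0.115,-0.024],-0.23],
    [[-0.12,-0.145,-0.03],-0.29],
    [[-0.14,-0.175,-0.036],-0.35],
    [[-0.16,-0.2,-0.042],-0.4],
    [[-0.177,-0.222,-0.049],-0.445]
  ]
}}

```text
clock: 1.1
position: [0.3367, -0.3692, 0.2806]
ee_rot: [0.912, -0.411, -0.0, -0.0]
ft_force: [0.6, -0.9, -0.4]
grip_width: 1.003
```

```bash
python3 -c "
from mv import *
goto((.5,-.05,.30,-.134))"
```

```text
t 1.10 pos [ 0.3367 -0.3692  0.2806] yaw -0.8471 toolz [-1.e-04  1.e-04 -1.e+00] F [ 0.6 -0.9 -0.4] w 1.003
[-0.131, -0.3337, -0.0194] spin -0.7131
```

Emit:
{"fn": "send_rows", "kwargs": {
  "steps": [
    [[-0.02,-0.045,-0.003],-0.09],
    [[-0.037,-0.09,-0.006],-0.18],
    [[-0.054,-0.135,-0.009],-0.27],
    [[-0.07,-0.18,-0.012],-0.37],
    [[-0.087,-0.225,-0.015],-0.46],
    [[-0.104,-0.27,-0.017],-0.56],
    [[-0.12,-0.305,-0.019],-0.65],
    [[-0.131,-0.334,-0.019],-0.713]
  ]
}}

```text
clock: 2.1
position: [0.5007, -0.0496, 0.2998]
ee_rot: [0.998, -0.066, 0.0, 0.0]
ft_force: [-0.3, -0.4, -0.8]
grip_width: 1.001
```

```bash
python3 -c "
from mv import *
shot('wrist','w1')
goto((.44,.22,.25,-.366))"
```

```text
t 2.15 pos [ 0.5018 -0.0458  0.2997] yaw -0.1260 toolz [ 0.0012  0.0016 -1.    ] F [-1.9  3.3 -0.2] w 0.999
[-0.0947, -0.2559, 0.0501] spin 0.2400
```

View pics/w1.png

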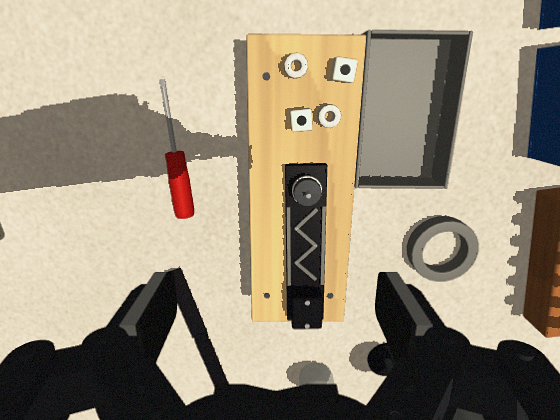

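The wrist view has the stand's outer end at the top (corners 248,34 and 368,32), the spacers at (296,65), (344,69), (301,120) and (329,116), and the arm end at (305,164).

```bash
python3 - <<'E'
from h import *
z=np.load('pics/w1.npz');p,q,d=z['p'],z['q'],z['d']; print(p,R.from_quat(q).as_matrix()[:,0])
f=lambda uv,h:np.round(onz('wrist',uv,h,p,q),4)
c=f([[248,34],[368,33],[344,321],[253,321]],.06);print(c.tolist(),c.mean(0),[np.linalg.norm(c[i]-c[(i+1)%4]) for i in range(4)])
yv=c[0]+c[1]-c[2]-c[3];print('yaw',-np.arctan2(yv[0],yv[1]))
print('sp',f([[295,65],[344,69],[301,120],[329,116]],.077).tolist())
print('armtip',f([[285,164],[327,164]],.07).tolist(),'shaft',f([[308,196]],.1).tolist())
print('block',f([[291,300],[322,300],[322,328],[291,328]],.096).tolist())
C=cloud('wrist',d,p,q)
for u,v in [(260,150),(345,150),(350,250),(260,60),(301,112),(307,310),(100,50)]: print((u,v),np.round(C[v,u],4))
T=cloud('top',np.load('pics/top0.npz')['d'])
E
```

```text
[ 0.50068273 -0.04962914  0.2997681 ] [ 9.91204538e-01 -1.32337870e-01  5.02001043e-04]
[[0.4923, 0.0839, 0.06], [0.6103, 0.0692, 0.06], [0.5627, -0.2664, 0.06], [0.4457, -0.2506, 0.06]] [ 0.52775  -0.090975  0.06    ] [np.float64(0.11891211040091747), np.float64(0.33895887656174456), np.float64(0.11806201760092024), np.float64(0.33773038062928246)]
yaw -0.13966085694808086
sp [[0.5341, 0.0484, 0.077], [0.5811, 0.0385, 0.077], [0.5342, -0.0043, 0.077], [0.5628, -0.0041, 0.077]]
armtip [[0.5124, -0.0488, 0.07], [0.5573, -0.0548, 0.07]] shaft [[0.5316, -0.0784, 0.1]]
block [[0.4996, -0.2015, 0.096], [0.5349, -0.2063, 0.096], [0.5314, -0.2447, 0.096], [0.495, -0.2398, 0.096]]
(260, 150) [ 0.4873 -0.0317  0.0611]
(345, 150) [ 0.5796 -0.0443  0.0592]
(350, 250) [ 0.5876 -0.1978 -0.0025]
(260, 60) [0.5006 0.0586 0.0599]
(301, 112) [0.535  0.0036 0.077 ]
(307, 310) [ 0.5164 -0.217   0.0965]
(100, 50) [ 0.3153  0.0989 -0.0013]
```

```bash
python3 -c "
from mv import *
goto((.385,.20,.24,-.366))"
```

```text
t 2.15 pos [ 0.5018 -0.0458  0.2997] yaw -0.1260 toolz [ 0.0012  0.0016 -1.    ] F [-1.9  3.3 -0.2] w 0.999
[-0.1468, -0.2291, 0.06] spin 0.2400
```

Emit:
{"fn": "send_rows", "kwargs": {
  "steps": [
    [[-0.012,-0.02,0.005],0.02],
    [[-0.035,-0.055,0.014],0.055],
    [[-0.06,-0.095,0.024],0.095],
    [[-0.085,-0.135,0.034],0.135],
    [[-0.11,-0.175,0.045],0.175],
    [[-0.132,-0.21,0.053],0.21],
    [[-0.144,-0.227,0.058],0.228],
    [[-0.148,-0.232,0.06],0.232]
  ]
}}

```text
clock: 3.15
position: [0.3845, 0.1993, 0.2394]
ee_rot: [0.983, -0.182, 0.0, 0.0]
ft_force: [1.4, -0.8, 0.9]
grip_width: 1.0
```

```bash
python3 -c "
from mv import *
shot('wrist','w2')
goto((.379,.2735,.16,-.366))"
```

```text
t 3.20 pos [0.3846 0.1991 0.2392] yaw -0.3674 toolz [-0.e+00 -4.e-04 -1.e+00] F [-0.2  0.8 -0.5] w 0.999
[-0.0319, -0.0674, 0.0792] spin -0.0014
```

View pics/w2.png

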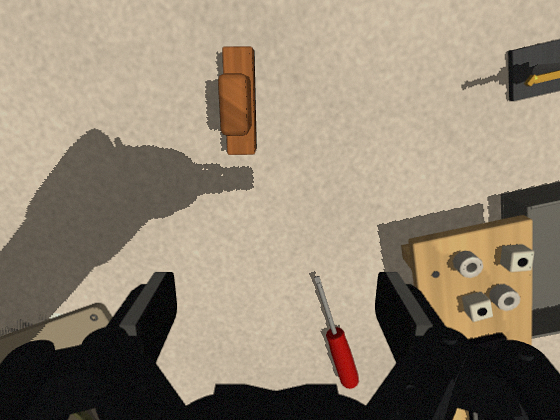

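The wrist view shows the pusher upright, with its grip top at columns 220-249, rows 74-135.

```bash
python3 - <<'E'
from mv import *
z=np.load('pics/w2.npz');p,q,d=z['p'],z['q'],z['d']
C=cloud('wrist',d,p,q);H=C[:,:,2]
pm=np.zeros(d.shape,bool);pm[30:170,200:270]=1
for lo,hi in((.02,.1),(.078,.095),(.028,.045)):
    a=pm&(H>lo)&(H<hi)&(d>0);r=cv2.minAreaRect(C[a][:,:2].astype(np.float32)*1000);print(a.sum(),r,np.median(H[a]))
g=onz('wrist',[[220,74],[249,74],[249,135],[220,135]],.085,p,q);print(g,g.mean(0))
goto((.379,.2735,.14,-.366),(.379,.2735,.043,-.366))
E
```

```text
3574 ((377.1466369628906, 274.437744140625), (99.66158294677734, 28.247194290161133), 69.46824645996094) 0.07436479688081568
1772 ((377.0037841796875, 274.392822265625), (49.8046760559082, 24.22475814819336), 69.3848648071289) 0.08363708705090211
1615 ((377.12451171875, 274.4444580078125), (99.66055297851562, 28.220542907714844), 69.45384216308594) 0.03394833199133229
[[0.37727726 0.29988422 0.085     ]
 [0.39878659 0.29160101 0.085     ]
 [0.38051281 0.24720894 0.085     ]
 [0.3578424  0.25593624 0.085     ]] [0.37860477 0.2736576  0.085     ]
t 3.20 pos [0.3846 0.1991 0.2392] yaw -0.3674 toolz [-0.e+00 -4.e-04 -1.e+00] F [-0.2  0.8 -0.5] w 0.999
[-0.0319, -0.0675, 0.0992] spin -0.0014
[-0.0319, -0.0675, 0.1962] spin -0.0014
```

Emit:
{"fn": "send_rows", "kwargs": {
  "steps": [
    [[-0.012,-0.025,0.02],-0.004],
    [[-0.025,-0.05,0.045],-0.008],
    [[-0.0335,-0.0675,0.07],-0.008],
    [[-0.0335,-0.0675,0.1],-0.008],
    [[-0.0335,-0.0675,0.135],-0.008],
    [[-0.0335,-0.0675,0.165],-0.008],
    [[-0.0335,-0.0675,0.187],-0.008],
    [[-0.0335,-0.0675,0.195],-0.008]
  ],
  "hand": 1.0
}}

```text
clock: 4.2
position: [0.3784, 0.2721, 0.0431]
ee_rot: [0.984, -0.18, -0.001, 0.001]
ft_force: [0.8, 0.1, -0.6]
grip_width: 1.004
```

Emit:
{"fn": "send_rows", "kwargs": {
  "steps": [
    [[0,0,0],0],
    [[0,0,0],0],
    [[0,0,0],0],
    [[0,0,0],0],
    [[0,0,0],0],
    [[0,0,0],0],
    [[0,0,0],0],
    [[0,0,0],0]
  ],
  "hand": 0.0,
  "force": 60
}}

```text
clock: 5.2
position: [0.3783, 0.2732, 0.0443]
ee_rot: [0.984, -0.18, 0.0, 0.0]
ft_force: [-0.4, -2.3, 3.3]
grip_width: 0.274
```

```bash
python3 - <<'E'
from mv import *
c=np.array([.527,-.0915]);ex=np.array([.9906,-.1366]);ey=np.array([.1366,.9906])
for sx in(-.052,.075): print(sx,c+ex*sx+ey*.113)
a=c+ex*-.052+ey*.113
goto((.3775,.274,.14,-.359),(a[0]-.02,a[1],.15,-.137),(a[0],a[1],.06+.044+.002,-.137))
E
```

```text
-0.052 [0.4909246 0.027541 ]
0.075 [0.6167308 0.0101928]
t 5.20 pos [0.3783 0.2732 0.0443] yaw -0.3610 toolz [ 0.e+00 -4.e-04 -1.e+00] F [-0.4 -2.3  3.3] w 0.274
[-0.001, -0.0005, -0.0957] spin -0.0020
[0.1734, 0.1971, -0.1056] spin -0.2240
[0.1921, 0.19, -0.0616] spin -0.2240
```

Emit:
{"fn": "send_rows", "kwargs": {
  "steps": [
    [[0,0,-0.03],0],
    [[0,0,-0.07],0],
    [[0.015,0.02,-0.1],-0.02],
    [[0.05,0.057,-0.106],-0.06],
    [[0.09,0.102,-0.106],-0.11],
    [[0.13,0.147,-0.106],-0.16],
    [[0.16,0.182,-0.106],-0.205],
    [[0.173,0.197,-0.106],-0.224]
  ]
}}

```text
clock: 6.2
position: [0.471, 0.0249, 0.15]
ee_rot: [0.998, -0.07, -0.0, 0.0]
ft_force: [-0.4, -0.5, -1.1]
grip_width: 0.273
```

Emit:
{"fn": "send_rows", "kwargs": {
  "steps": [
    [[0,0,0],0],
    [[0.003,0,0.003],0],
    [[0.008,0,0.012],0],
    [[0.014,0,0.022],0],
    [[0.018,0,0.031],0],
    [[0.02,0,0.038],0],
    [[0.02,0,0.041],0],
    [[0.02,0,0.041],0]
  ]
}}

```text
clock: 7.2
position: [0.4902, 0.0252, 0.1092]
ee_rot: [0.998, -0.068, -0.0, 0.0]
ft_force: [-0.4, 0.4, -1.4]
grip_width: 0.272
```

```bash
python3 - <<'E'
from mv import *
shot('scene','s2');shot('wrist','w3')
c=np.array([.527,-.0915]);ex=np.array([.9906,-.1366]);ey=np.array([.1366,.9906])
a=c+ex*-.052+ey*.113;b=c+ex*.075+ey*.113
goto((*a,.1058,-.137),(*b,.1058,-.137))
E
python3 -c "
import cv2;a=cv2.imread('pics/s2.png')[130:270,150:390];cv2.imwrite('pics/s2c.png',cv2.resize(a,None,fx=3.2,fy=3.2,interpolation=2))"
```

```text
t 7.30 pos [0.4905 0.0251 0.1096] yaw -0.1370 toolz [ 5.e-04 -2.e-04 -1.e+00] F [ 0.3  0.5 -1.3] w 0.275
[0.0001, -0.0024, 0.0038] spin -0.0000
[0.1271, -0.0024, 0.0038] spin -0.0000
```

View pics/s2c.png

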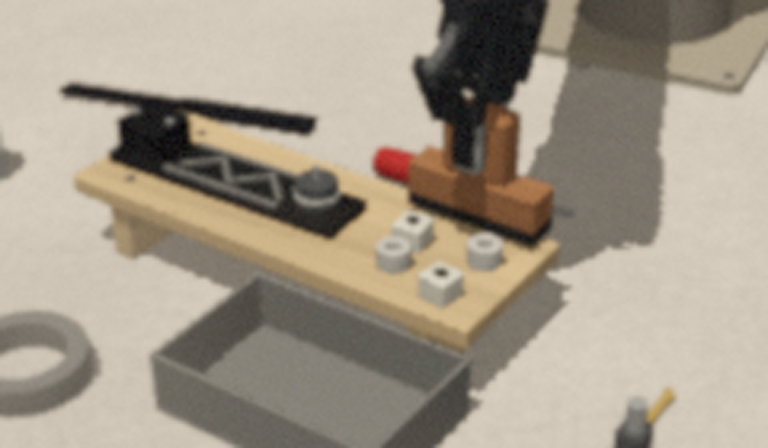

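View pics/w3.png

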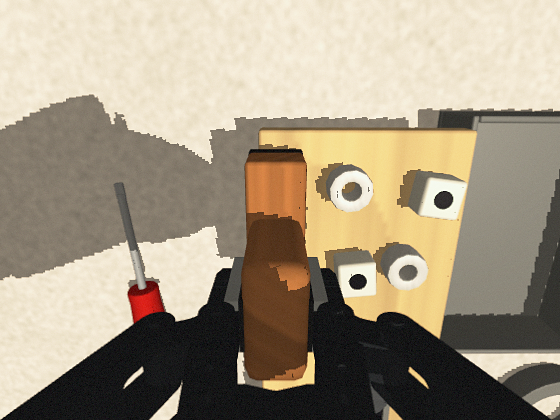

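Emit:
{"fn": "send_rows", "kwargs": {
  "steps": [
    [[0,-0.002,0.002],0],
    [[0.002,-0.002,0.003],0],
    [[0.008,-0.002,0.003],0],
    [[0.018,-0.002,0.003],0],
    [[0.03,-0.002,0.003],0],
    [[0.042,-0.002,0.003],0],
    [[0.052,-0.002,0.003],0],
    [[0.058,-0.002,0.003],0]
  ]
}}

```text
clock: 8.3
position: [0.5487, 0.0192, 0.1062]
ee_rot: [0.998, -0.068, -0.0, -0.0]
ft_force: [-1.1, 1.2, -1.1]
grip_width: 0.27
```

```bash
python3 - <<'E'
from mv import *
shot('scene','s3')
goto((.49,.025,.1058,-.137))
E
python3 -c "
import cv2;a=cv2.imread('pics/s3.png')[130:270,150:390];cv2.imwrite('pics/s3c.png',cv2.resize(a,None,fx=3.2,fy=3.2,interpolation=2))"
```

```text
t 8.35 pos [0.5491 0.0191 0.1062] yaw -0.1372 toolz [ 3.e-04  3.e-04 -1.e+00] F [-0.5 -0.2 -0.7] w 0.278
[-0.0594, 0.0022, 0.0004] spin -0.0002
```

View pics/s3c.png

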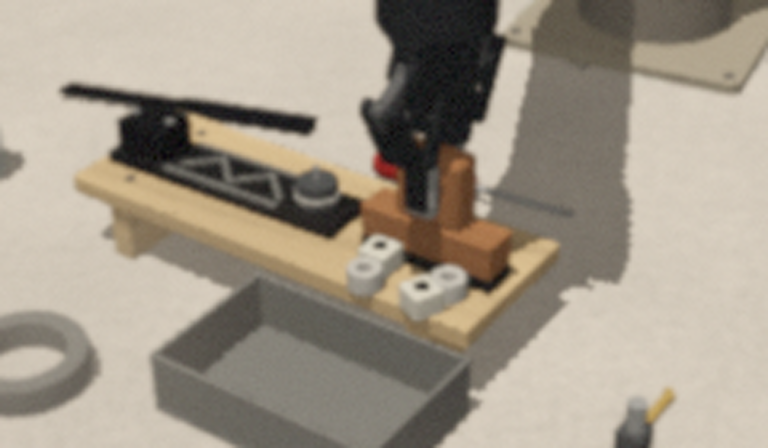

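Emit:
{"fn": "send_rows", "kwargs": {
  "steps": [
    [[0.008,0,0],0],
    [[0.022,0,0],0],
    [[0.038,0,0],0],
    [[0.055,0,0],0],
    [[0.07,0,0],0],
    [[0.08,0,0],0],
    [[0.084,0,0],0],
    [[0.084,0,0],0]
  ]
}}

```text
clock: 9.35
position: [0.6313, 0.0078, 0.1062]
ee_rot: [0.998, -0.068, -0.0, -0.0]
ft_force: [-0.8, 0.2, -2.0]
grip_width: 0.269
```

```bash
python3 - <<'E'
from mv import *
shot('scene','s4')
goto((.49,.025,.1058,-.137))
E
python3 -c "
import cv2;a=cv2.imread('pics/s4.png')[130:290,150:390];cv2.imwrite('pics/s4c.png',cv2.resize(a,None,fx=3.2,fy=3.2,interpolation=2))"
```

```text
t 9.40 pos [0.6311 0.0078 0.1063] yaw -0.1369 toolz [-2.e-04 -1.e-04 -1.e+00] F [ 0.6  0.5 -0.5] w 0.270
[-0.1421, 0.0023, 0.0005] spin 0.0001
```

View pics/s4c.png

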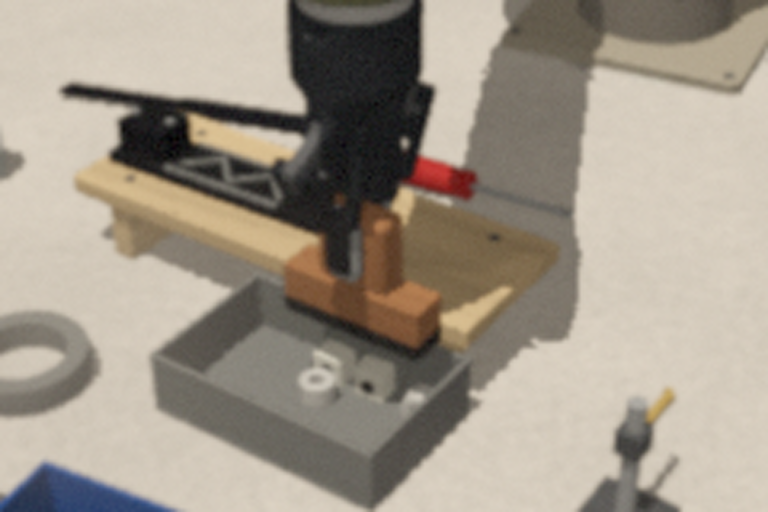

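Emit:
{"fn": "send_rows", "kwargs": {
  "steps": [
    [[0,0,-0.02],0],
    [[-0.01,-0.008,-0.04],0.01],
    [[-0.04,-0.032,-0.045],0.03],
    [[-0.085,-0.068,-0.045],0.065],
    [[-0.13,-0.104,-0.045],0.1],
    [[-0.175,-0.139,-0.045],0.135],
    [[-0.22,-0.175,-0.04],0.17],
    [[-0.255,-0.203,-0.03],0.2]
  ]
}}

```text
clock: 10.4
position: [0.4044, 0.246, 0.1378]
ee_rot: [0.986, -0.167, 0.002, 0.0]
ft_force: [0.5, 0.2, -1.3]
grip_width: 0.274
```

```bash
python3 - <<'E'
from mv import *
shot('top','t5')
goto((.3783,.2732,.10,-.361),(.3783,.2732,.0443,-.361))
E
python3 -c "
import cv2;a=cv2.imread('pics/t5.png')[140:300,145:375];cv2.imwrite('pics/t5c.png',cv2.resize(a,None,fx=3.4,fy=3.4,interpolation=2))"
```

```text
t 10.45 pos [0.3998 0.2499 0.1367] yaw -0.3320 toolz [ 6.e-04 -0.e+00 -1.e+00] F [-5.1  5.3 -2.6] w 0.270
[-0.0279, -0.015, 0.0367] spin 0.0290
[-0.028, -0.015, 0.0924] spin 0.0290
```

View pics/t5c.png

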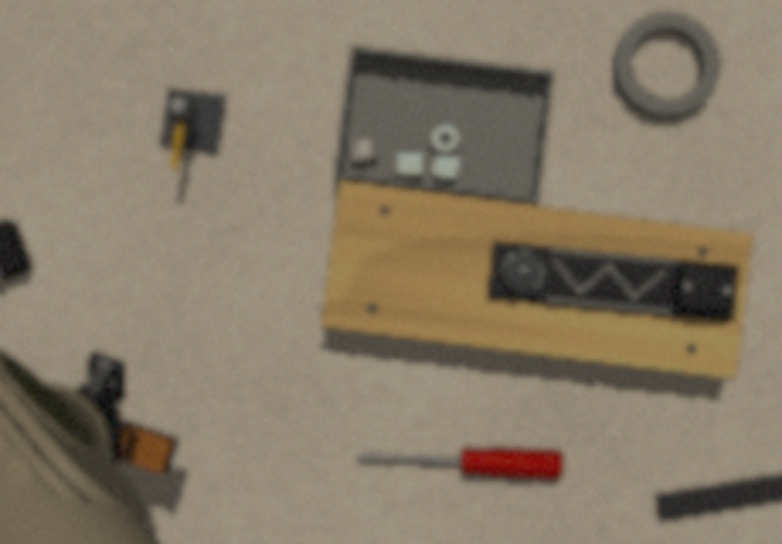

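Emit:
{"fn": "send_rows", "kwargs": {
  "steps": [
    [[-0.02,-0.01,0.005],0.012],
    [[-0.034,-0.017,0.02],0.024],
    [[-0.036,-0.018,0.04],0.024],
    [[-0.036,-0.018,0.06],0.024],
    [[-0.036,-0.018,0.075],0.024],
    [[-0.036,-0.018,0.085],0.024],
    [[-0.036,-0.018,0.09],0.024],
    [[-0.036,-0.018,0.091],0.024]
  ]
}}

```text
clock: 11.45
position: [0.3784, 0.2726, 0.0453]
ee_rot: [0.984, -0.18, -0.0, 0.0]
ft_force: [0.9, -0.0, -1.6]
grip_width: 0.272
```

```bash
python3 - <<'E'
from mv import *
goto((.3783,.2732,.0443,-.361))
E
```

```text
t 11.45 pos [0.3784 0.2726 0.0453] yaw -0.3610 toolz [-0. -0. -1.] F [ 0.9 -0.  -1.6] w 0.272
[-0.0004, -0.0005, 0.001] spin 0.0000
```

Lower by the last 1 mm onto the bench, then release.

Emit:
{"fn": "send_rows", "kwargs": {
  "steps": [
    [[0,0,0.0005],0],
    [[0,0,0.001],0],
    [[0,0,0.0013],0],
    [[0,0,0.0013],0],
    [[0,0,0.0013],0],
    [[0,0,0.0013],0],
    [[0,0,0.0013],0],
    [[0,0,0.0013],0]
  ]
}}

```text
clock: 12.45
position: [0.3786, 0.2726, 0.0443]
ee_rot: [0.984, -0.18, 0.0, 0.0]
ft_force: [-1.0, -2.2, 5.4]
grip_width: 0.275
```

Emit:
{"fn": "send_rows", "kwargs": {
  "steps": [
    [[0,0,0],0],
    [[0,0,0],0],
    [[0,0,0],0],
    [[0,0,0],0],
    [[0,0,0],0],
    [[0,0,0],0],
    [[0,0,0],0],
    [[0,0,0],0]
  ],
  "hand": 1.0
}}

```text
clock: 13.45
position: [0.3784, 0.2726, 0.044]
ee_rot: [0.984, -0.18, 0.0, 0.0]
ft_force: [0.9, 0.4, -0.2]
grip_width: 0.997
```

Emit:
{"fn": "send_rows", "kwargs": {
  "steps": [
    [[0,0,-0.01],0],
    [[0,0,-0.03],0],
    [[0,0,-0.055],0],
    [[0,0,-0.085],0],
    [[0,0,-0.115],0],
    [[0,0,-0.14],0],
    [[0,0,-0.155],0],
    [[0,0,-0.16],0]
  ]
}}

```text
clock: 14.45
position: [0.3786, 0.2727, 0.2047]
ee_rot: [0.984, -0.18, 0.001, -0.0]
ft_force: [-0.1, -0.0, -0.3]
grip_width: 0.996
```

```bash
python3 - <<'E'
from mv import *
goto((.50,.05,.26,-.25),(.50,-.14,.26,-.137))
E
```

```text
t 14.45 pos [0.3786 0.2727 0.2047] yaw -0.3611 toolz [ 0.0011  0.     -1.    ] F [-0.1 -0.  -0.3] w 0.996
[0.1923, 0.1654, -0.0552] spin -0.1111
[0.2594, 0.3431, -0.0552] spin -0.2241
```

Emit:
{"fn": "send_rows", "kwargs": {
  "steps": [
    [[0.012,0.006,-0.003],-0.01],
    [[0.042,0.024,-0.01],-0.04],
    [[0.077,0.043,-0.019],-0.075],
    [[0.112,0.063,-0.028],-0.11],
    [[0.147,0.083,-0.037],-0.15],
    [[0.182,0.103,-0.046],-0.185],
    [[0.208,0.118,-0.053],-0.212],
    [[0.219,0.124,-0.055],-0.224]
  ]
}}

```text
clock: 15.45
position: [0.54, 0.0777, 0.2582]
ee_rot: [0.998, -0.069, -0.001, -0.0]
ft_force: [-0.5, -0.4, 0.6]
grip_width: 0.998
```

Emit:
{"fn": "send_rows", "kwargs": {
  "steps": [
    [[0,0,0],0],
    [[0,0,0],0],
    [[0,0,0],0],
    [[0,0,0],0],
    [[0,0,0],0],
    [[0,0,0],0],
    [[0,0,0],0],
    [[0,0,0],0]
  ]
}}

```text
clock: 16.45
position: [0.5395, 0.0792, 0.259]
ee_rot: [0.998, -0.068, 0.0, 0.0]
ft_force: [0.3, 0.3, 0.0]
grip_width: 1.001
```

```bash
python3 - <<'E'
from mv import *
shot('wrist','w6')
goto((.51,-.14,.24,-.137),(.514,-.2235,.14,-.137))
E
```

```text
t 16.50 pos [0.5395 0.0792 0.259 ] yaw -0.1370 toolz [ 1.e-04 -1.e-04 -1.e+00] F [ 0.3 -0.8 -0. ] w 1.000
[0.0007, 0.2211, 0.019] spin -0.0000
[0.0161, 0.3033, 0.119] spin -0.0000
```

View pics/w6.png

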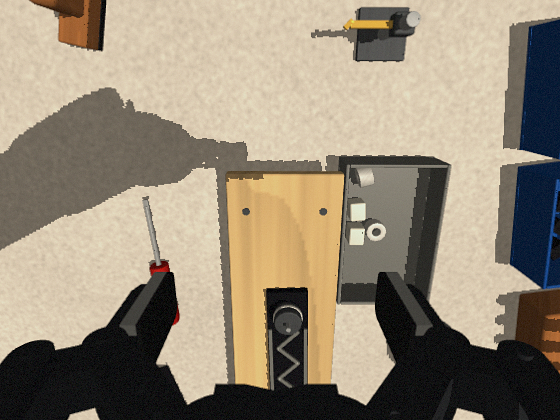

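The wrist view shows the pointer tip at about (343,25), the stand's outer edge at row 172, the arm end at row 289 and the spacers in the tray. Next I'll measure the pointer in the stand frame.

```bash
python3 - <<'E'
from mv import *
z=np.load('pics/w6.npz');p,q,im=z['p'],z['q'],z['im']
cv2.imwrite('pics/w6c.png',cv2.resize(im[0:80,290:440,::-1],None,fx=5,fy=5,interpolation=cv2.INTER_NEAREST))
f=lambda uv,h:onz('wrist',uv,h,p,q)
e=f([[228,172],[344,173]],.06);print('edge',e)
pt=f([[343,25]],.066)[0];print('ptr',pt)
t=f([[268,289],[307,289]],.07);print('tip',t, 'motor',f([[288,319]],.1))
for yaw in(-.137,-.134,-.140):
  ey=np.array([-np.sin(yaw),np.cos(yaw)]);print(yaw,'ptr beyond edge',(pt[:2]-e[:,:2].mean(0))@ey,'travel',(pt[:2]-t[:,:2].mean(0))@ey)
x=e[1]-e[0];print('edge yaw',np.arctan2(x[1],x[0]),np.linalg.norm(x)); x=t[1]-t[0];print('arm yaw',np.arctan2(x[1],x[0]),np.linalg.norm(x))
E
```

```text
edge [[0.49378205 0.08631566 0.06      ]
 [0.60829466 0.0694752  0.06      ]]
ptr [0.61638013 0.20201582 0.066     ]
tip [[ 0.51517254 -0.04550484  0.07      ]
 [ 0.55714639 -0.05133146  0.07      ]] motor [[ 0.53361212 -0.06455337  0.1       ]]
-0.137 ptr beyond edge 0.13188125279647162 travel 0.2590433324316206
-0.134 ptr beyond edge 0.13173732498305943 travel 0.2589063665898726
-0.14 ptr beyond edge 0.13202399367949882 travel 0.25917796688512523
edge yaw -0.1460153892365205 0.11574428118949343
arm yaw -0.13793393118641806 0.04237633380925015
```

View pics/w6c.png

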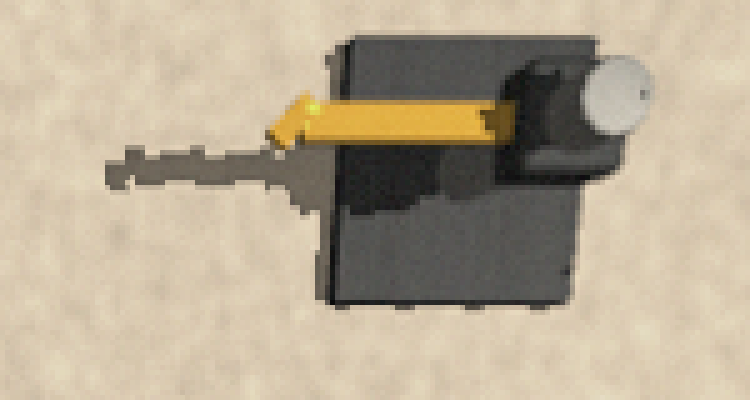

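Emit:
{"fn": "send_rows", "kwargs": {
  "steps": [
    [[0.001,0.018,0.004],0],
    [[0.003,0.058,0.018],0],
    [[0.006,0.105,0.035],0],
    [[0.008,0.155,0.055],0],
    [[0.011,0.205,0.075],0],
    [[0.014,0.25,0.092],0],
    [[0.015,0.285,0.103],0],
    [[0.016,0.303,0.109],0]
  ]
}}

```text
clock: 17.5
position: [0.5132, -0.2251, 0.1493]
ee_rot: [0.998, -0.07, -0.0, -0.0]
ft_force: [-1.1, 0.3, 0.0]
grip_width: 1.004
```

Emit:
{"fn": "send_rows", "kwargs": {
  "steps": [
    [[0,0,0],0],
    [[0,0,0.008],0],
    [[0,0,0.022],0],
    [[0,0,0.038],0],
    [[0,0,0.053],0],
    [[0,0,0.065],0],
    [[0,0,0.073],0],
    [[0,0,0.076],0]
  ]
}}

```text
clock: 18.5
position: [0.5139, -0.2231, 0.0735]
ee_rot: [0.998, -0.068, -0.0, -0.0]
ft_force: [-0.6, -0.6, 0.9]
grip_width: 0.999
```

```bash
python3 - <<'E'
from mv import *
goto((.5142,-.223,.0735,-.137))
shot('wrist','w7')
E
```

```text
t 18.50 pos [ 0.5139 -0.2231  0.0735] yaw -0.1369 toolz [-3.e-04  2.e-04 -1.e+00] F [-0.6 -0.6  0.9] w 0.999
[0.0003, -0.0001, 0.0] spin 0.0001
```

View pics/w7.png

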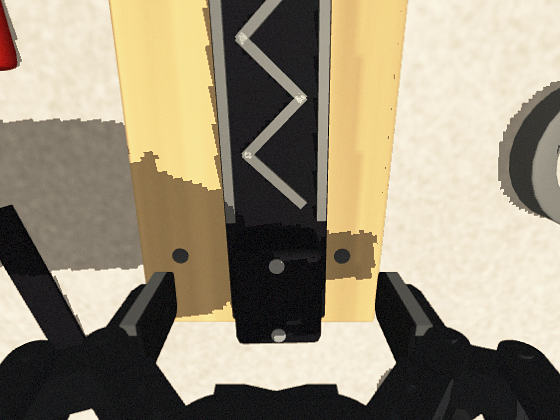

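The block at columns 232-325 is centred between the fingers (176 and 376), so I'll grip it.

Emit:
{"fn": "send_rows", "kwargs": {
  "steps": [
    [[0,0,0],0],
    [[0,0,0],0],
    [[0,0,0],0],
    [[0,0,0],0],
    [[0,0,0],0],
    [[0,0,0],0],
    [[0,0,0],0],
    [[0,0,0],0]
  ],
  "hand": 0.0,
  "force": 70
}}

```text
clock: 19.55
position: [0.5144, -0.2233, 0.0747]
ee_rot: [0.998, -0.068, 0.001, 0.0]
ft_force: [-0.6, 0.7, 6.2]
grip_width: 0.405
```

```bash
python3 - <<'E'
from mv import *
goto((.5142,-.223,.0735,-.137))
E
```

```text
t 19.55 pos [ 0.5144 -0.2233  0.0747] yaw -0.1371 toolz [ 1.1e-03 -7.0e-04 -1.0e+00] F [-0.6  0.7  6.2] w 0.405
[-0.0003, -0.0003, 0.0012] spin -0.0001
```

Emit:
{"fn": "send_rows", "kwargs": {
  "steps": [
    [[0,-0.004,0],0],
    [[0,-0.014,0],0],
    [[0,-0.028,0],0],
    [[0,-0.044,0],0],
    [[0,-0.06,0],0],
    [[0,-0.074,0],0],
    [[0,-0.084,0],0],
    [[0,-0.09,0],0]
  ]
}}

```text
clock: 20.55
position: [0.5267, -0.135, 0.0747]
ee_rot: [0.998, -0.069, 0.001, 0.001]
ft_force: [-0.7, -5.1, 5.5]
grip_width: 0.405
```

```bash
python3 - <<'E'
from mv import *
goto((.5142,-.223,.0735,-.137))
shot('scene','s8')
E
python3 -c "
import cv2;a=cv2.imread('pics/s8.png')[100:290,150:390];cv2.imwrite('pics/s8c.png',cv2.resize(a,None,fx=3.1,fy=3.1,interpolation=2))"
```

```text
t 20.55 pos [ 0.5267 -0.135   0.0747] yaw -0.1376 toolz [ 0.001  -0.0021 -1.    ] F [-0.7 -5.1  5.5] w 0.405
[-0.0003, 0.0889, 0.0014] spin -0.0006
```

View pics/s8c.png

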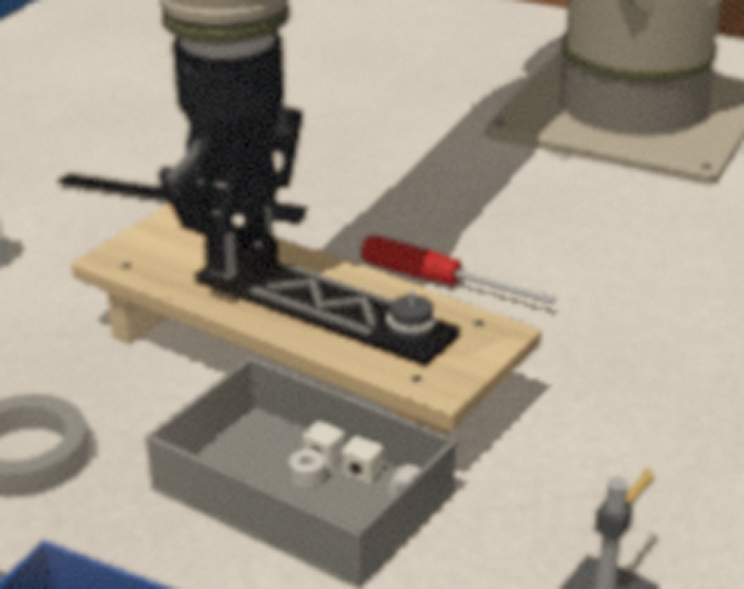

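The arm lies flat and slides with the gripper, so I'll continue.

Emit:
{"fn": "send_rows", "kwargs": {
  "steps": [
    [[0,-0.004,0],0],
    [[0,-0.014,0],0],
    [[0,-0.028,0],0],
    [[0,-0.044,0],0],
    [[0,-0.06,0],0],
    [[0,-0.074,0],0],
    [[0,-0.084,0],0],
    [[0,-0.09,0],0]
  ]
}}

```text
clock: 21.6
position: [0.539, -0.046, 0.0747]
ee_rot: [0.998, -0.069, 0.001, 0.001]
ft_force: [-1.1, -5.8, 7.5]
grip_width: 0.406
```

Emit:
{"fn": "send_rows", "kwargs": {
  "steps": [
    [[0,-0.004,0],0],
    [[0,-0.013,0],0],
    [[0,-0.025,0],0],
    [[0,-0.038,0],0],
    [[0,-0.05,0],0],
    [[0,-0.059,0],0],
    [[0,-0.064,0],0],
    [[0,-0.065,0],0]
  ]
}}

```text
clock: 22.6
position: [0.548, 0.0182, 0.0747]
ee_rot: [0.998, -0.069, 0.001, 0.001]
ft_force: [-2.0, -6.4, 8.3]
grip_width: 0.406
```

Emit:
{"fn": "send_rows", "kwargs": {
  "steps": [
    [[0,0,0],0],
    [[0,0,0],0],
    [[0,0,0],0],
    [[0,0,0],0],
    [[0,0,0],0],
    [[0,0,0],0],
    [[0,0,0],0],
    [[0,0,0],0]
  ]
}}

```text
clock: 23.6
position: [0.548, 0.0182, 0.0747]
ee_rot: [0.998, -0.069, 0.001, 0.001]
ft_force: [-0.4, -5.1, 6.7]
grip_width: 0.407
```

```bash
python3 - <<'E'
from mv import *
goto((.5142,-.223,.0735,-.137))
shot('wrist','w9');shot('top','t9');shot('scene','s9')
a=cv2.imread('pics/s9.png')[130:320,190:390];cv2.imwrite('pics/s9c.png',cv2.resize(a,None,fx=3.1,fy=3.1,interpolation=2))
a=cv2.imread('pics/t9.png')[140:280,165:305];cv2.imwrite('pics/t9c.png',cv2.resize(a,None,fx=4,fy=4,interpolation=2))
E
```

```text
t 23.60 pos [0.548  0.0182 0.0747] yaw -0.1380 toolz [ 0.0012 -0.0017 -1.    ] F [-0.4 -5.1  6.7] w 0.407
[-0.0003, 0.2436, 0.0016] spin -0.0010
```

View pics/w9.png

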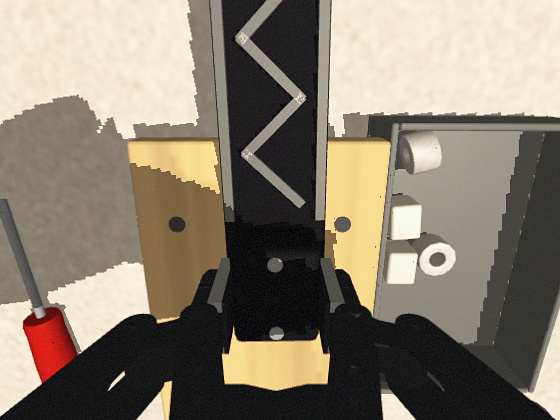

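View pics/s9c.png

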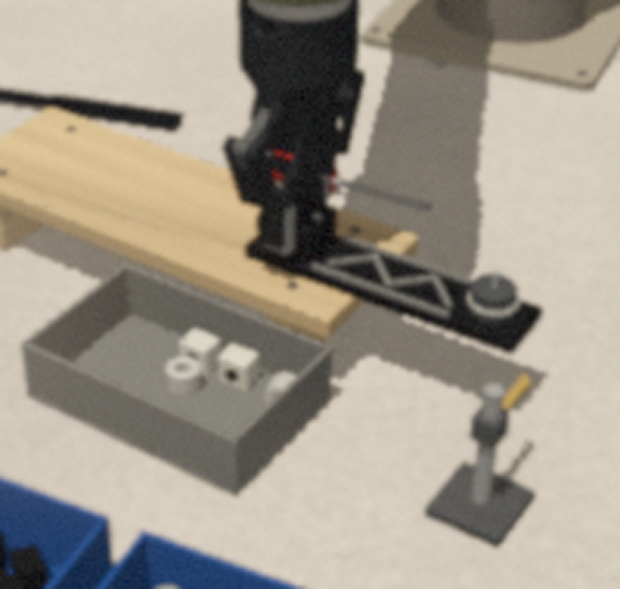

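View pics/t9c.png

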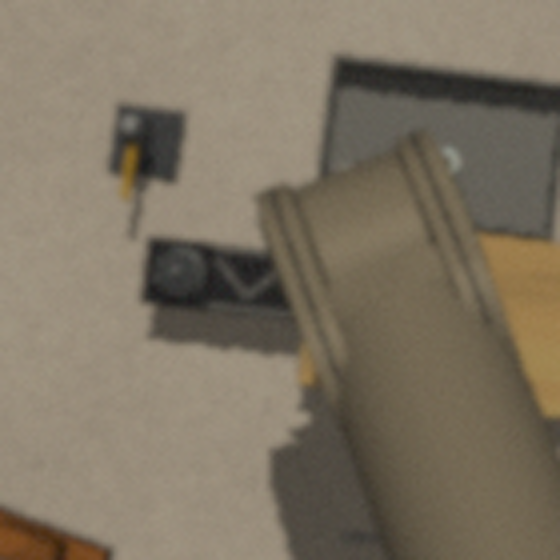

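```bash
python3 - <<'E'
import cv2
a=cv2.imread('pics/s9.png')[215:265,325:375];b=cv2.imread('pics/t9.png')[160:225,180:245]
cv2.imwrite('pics/s9d.png',cv2.resize(a,(600,600),interpolation=2));cv2.imwrite('pics/t9d.png',cv2.resize(b,(585,585),interpolation=2))
E
```

```text
(no output)
```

View pics/s9d.png

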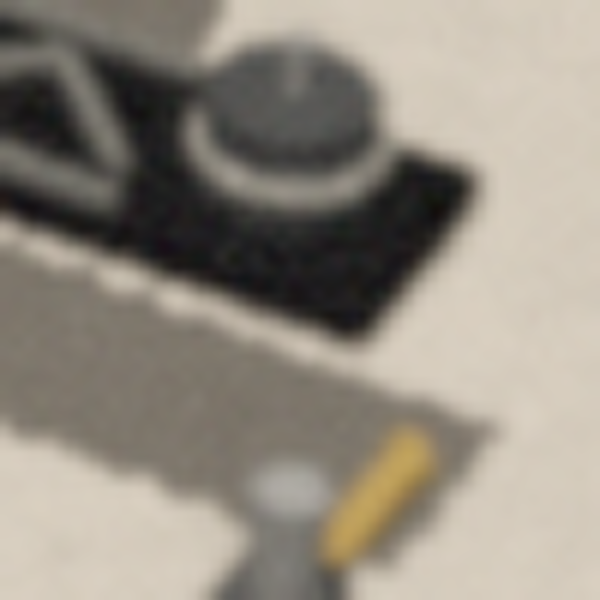

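View pics/t9d.png

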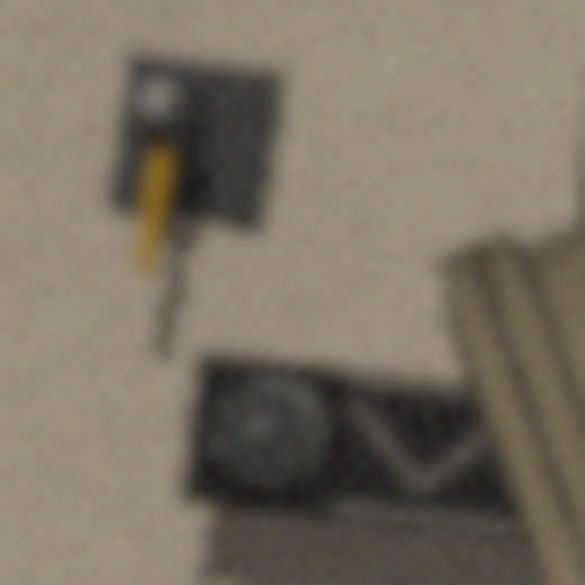

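```bash
python3 - <<'E'
from h import *
T=lambda uv,h:onz('top',(np.array(uv,float)+.5)/9-.5+[180,160],h)
S=lambda uv,h:onz('scene',(np.array(uv,float)+.5)/12-.5+[325,215],h)
c=np.array([.527,-.0915])
yaw=-.137;B=np.array([[np.cos(yaw),np.sin(yaw)],[-np.sin(yaw),np.cos(yaw)]])
sf=lambda P:np.round((P[:,:2]-c)@B.T,4).tolist()
print('top tip',sf(T([[198,355],[185,495]],.07)),'ptr',sf(T([[163,145],[155,205],[147,268]],.066)))
print('scene end z.07',sf(S([[475,175],[365,312]],.07)),'z.06',sf(S([[475,185],[358,340]],.06)),'ptr',sf(S([[415,432],[340,555]],.066)))
# predicted from kinematics: block at TCP
P=np.array([[.548,.0182]]);print('tcp',sf(P))
# refined top edges via gray profiles
z=np.load('pics/t9.npz')['im'].astype(float)
for v in (203,206,209,212): print(v, z[v,196:210].mean(1).round().astype(int))
for v in range(176,194,2): print(v,(z[v,190:206,0]-z[v,190:206,2]).round().astype(int))
E
```

```text
top tip [[0.0268, 0.2832], [-0.0161, 0.2813]] ptr [[0.0899, 0.3034], [0.0712, 0.3033], [0.0517, 0.3031]]
scene end z.07 [[-0.0202, 0.2844], [0.0232, 0.2852]] z.06 [[-0.0307, 0.2807], [0.0183, 0.2827]] ptr [[0.0417, 0.3032], [0.0749, 0.3064]]
tcp [[0.0058, 0.1115]]
203 [141 142 141 136 126 104  68  44  43  46  53  58  63  66]
206 [138 139 134 132 112  84  57  47  54  60  60  65  75  73]
209 [141 139 139 133 112  75  51  55  60  57  56  60  57  55]
212 [140 139 137 123  97  62  39  30  39  42  43  51  51  52]
176 [30 27 23 14  6 12 25 50 48 32 12 -2  2  0  0  1]
178 [28 27 19 10  6 25 60 90 82 48 18  3  0  0  2  1]
180 [29 26 17  8 11 38 73 93 78 39  6  0  1  2  0  0]
182 [30 25 18 11 18 47 81 86 66 30  5  2  3  3  0  0]
184 [30 30 27 26 30 55 81 80 46 20 11 13 13 15 12 11]
186 [30 31 29 32 42 62 81 68 38 19 16 18 23 27 28 28]
188 [30 29 30 30 45 62 74 55 35 21 21 25 30 30 29 28]
190 [30 28 29 30 31 38 39 35 25 19 22 28 30 31 29 29]
192 [30 31 31 31 29 29 28 28 21 21 24 26 29 31 30 30]
```

```bash
python3 - <<'E'
from h import *
c=np.array([.527,-.0915]);yaw=-.137;B=np.array([[np.cos(yaw),np.sin(yaw)],[-np.sin(yaw),np.cos(yaw)]])
sf=lambda P:((P[:,:2]-c)@B.T)
z=np.load('pics/t9.npz')['im'].astype(float)
E=[]
for v in range(202,214):
    r=z[v,194:206].mean(1);t=95;i=np.where((r[:-1]>t)&(r[1:]<=t))[0][0];E.append([194+i+(r[i]-t)/(r[i]-r[i+1]),v])
e=sf(onz('top',E,.07));print(e.round(4).tolist(),e[:,1].mean())
print('slope',np.polyfit(e[:,0],e[:,1],1))
Q=[]
for v in range(178,191):
    w=(z[v,193:201,0]-z[v,193:201,2]);w=np.clip(w-30,0,None);Q.append([(w*np.arange(193,201)).sum()/w.sum(),v])
p=sf(onz('top',Q,.066));print(p.round(4).tolist())
E
```

```text
[[0.0185, 0.2827], [0.0158, 0.2825], [0.013, 0.2827], [0.0102, 0.2831], [0.0074, 0.2832], [0.0046, 0.2831], [0.0019, 0.2828], [-0.0008, 0.2824], [-0.0036, 0.2823], [-0.0063, 0.2823], [-0.0091, 0.2824], [-0.0119, 0.2826]] 0.28265859991449876
slope [0.01408962 0.28261208]
[[0.0834, 0.3034], [0.0806, 0.3033], [0.0778, 0.3035], [0.0749, 0.3036], [0.0721, 0.3037], [0.0693, 0.3037], [0.0665, 0.3037], [0.0637, 0.3039], [0.0609, 0.3042], [0.058, 0.3044], [0.0553, 0.3039], [0.0525, 0.3037], [0.0498, 0.3031]]
```

Emit:
{"fn": "send_rows", "kwargs": {
  "steps": [
    [[0,-0.002,0],0],
    [[0,-0.005,0],0],
    [[0,-0.009,0],0],
    [[0,-0.013,0],0],
    [[0,-0.016,0],0],
    [[0,-0.018,0],0],
    [[0,-0.019,0],0],
    [[0,-0.019,0],0]
  ]
}}

```text
clock: 24.75
position: [0.5507, 0.0366, 0.0747]
ee_rot: [0.998, -0.069, 0.001, 0.001]
ft_force: [-1.7, -5.7, 7.7]
grip_width: 0.409
```

```bash
cat > gap.py <<'E'
from mv import *
import sys
tag=sys.argv[1]
goto((.548,.0182,.0747,-.137))
shot('top','t'+tag);shot('scene','s'+tag)
c=np.array([.527,-.0915]);yaw=-.137;B=np.array([[np.cos(yaw),np.sin(yaw)],[-np.sin(yaw),np.cos(yaw)]])
sf=lambda P:((P[:,:2]-c)@B.T)
z=np.load(f'pics/t{tag}.npz')['im'].astype(float)
E=[]
for v in range(203,213):
    r=z[v,183:206].mean(1);t=95;i=np.where((r[:-1]>t)&(r[1:]<=t))[0][0];E.append([183+i+(r[i]-t)/(r[i]-r[i+1]),v])
e=sf(onz('top',E,.07));print(e.round(4).tolist(),'tip y',e[:,1].mean())
a=cv2.imread(f'pics/s{tag}.png')[205:265,325:385];b=cv2.imread(f'pics/t{tag}.png')[160:225,175:240]
cv2.imwrite(f'pics/s{tag}d.png',cv2.resize(a,(600,600),interpolation=2));cv2.imwrite(f'pics/t{tag}d.png',cv2.resize(b,(585,585),interpolation=2))
E
python3 gap.py 10
```

```text
t 24.75 pos [0.5507 0.0366 0.0747] yaw -0.1385 toolz [ 0.0012 -0.0023 -1.    ] F [-1.7 -5.7  7.7] w 0.409
[-0.0001, 0.0186, 0.0001] spin -0.0015
[[0.0135, 0.3012], [0.0107, 0.3008], [0.0079, 0.3012], [0.0051, 0.3011], [0.0024, 0.3009], [-0.0004, 0.3013], [-0.0032, 0.3014], [-0.0059, 0.3011], [-0.0087, 0.3009], [-0.0114, 0.3005]] tip y 0.30104914140642774
```

View pics/s10d.png

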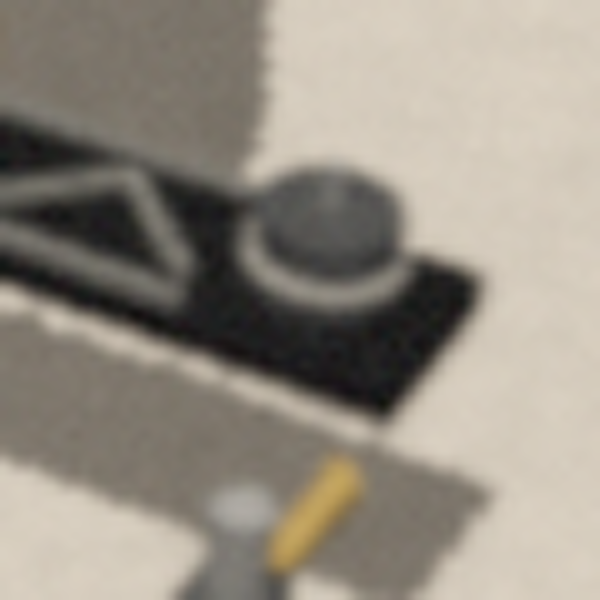

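View pics/t10d.png

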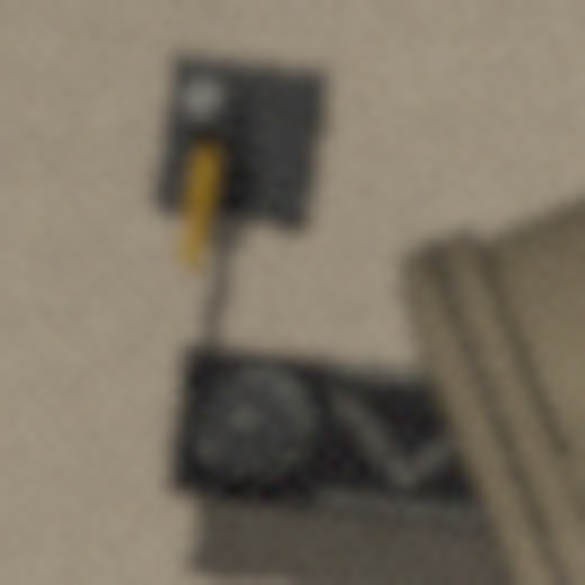

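```bash
python3 - <<'E'
from h import *
c=np.array([.527,-.0915]);yaw=-.137;B=np.array([[np.cos(yaw),np.sin(yaw)],[-np.sin(yaw),np.cos(yaw)]])
def SF(C): 
    o=C.copy();o[...,:2]=(C[...,:2]-c)@B.T;return o
for n in('top','scene'):
    d=np.load(f"pics/{'t' if n=='top' else 's'}10.npz")['d'];C=SF(cloud(n,d));ok=d>0
    x,y,zz=C[...,0],C[...,1],C[...,2]
    for lo,hi in((.17,.2),(.2,.23),(.23,.25),(.29,.305)):
        m=ok&(abs(x-.005)<.02)&(y>lo)&(y<hi)&(abs(zz-.068)<.02);print(n,lo,m.sum(),np.round(zz[m].mean(),4),np.round(np.median(zz[m]),4))
    m=ok&(x<.04)&(x>-.04)&(y>.27)&(zz>.05)&(zz<.1);print(' tip y max pct',np.round(np.percentile(y[m],[50,90,97,100]),4))
    m=ok&(x>.045)&(x<.085)&(abs(y-.30)<.02)&(zz>.05)&(zz<.08);print(' ptr',m.sum(),np.round(np.c_[x[m],y[m],zz[m]][np.argsort(x[m])][:12],3).tolist(),np.round([y[m].mean(),zz[m].mean()],4))
# scene model overlay
def W(P): P=np.array(P,float);P[:,:2]=P[:,:2]@B+c;return P
im=cv2.imread('pics/s10.png');k=10;crop=cv2.resize(im[205:265,325:385],(600,600),interpolation=2)
def dr(P,col):
    uv=(proj('scene',W(P))-[325,205]+.5)*k-.5
    cv2.polylines(crop,[np.round(uv).astype(int)],False,col,1)
for ye,col in((.3010,(0,0,255)),(.3036,(0,255,0))):
  dr([[-.0175,ye,.06],[.0285,ye,.06],[.0285,ye,.07],[-.0175,ye,.07],[-.0175,ye,.06]],col); dr([[.0285,ye,.07],[.0285,.2,.07]],col);dr([[-.0175,ye,.07],[-.0175,.2,.07]],col)
dr([[.05,.3036,.066],[.085,.3036,.066]],(255,0,0))
cv2.imwrite('pics/ov10.png',crop)
E
```

```text
top 0.17 0 nan nan
top 0.2 79 0.0707 0.071
top 0.23 107 0.0704 0.0704
top 0.29 53 0.0706 0.0704
 tip y max pct [0.7682 0.7996 0.806  0.8155]
 ptr 28 [[0.053, 0.3, 0.069], [0.053, 0.303, 0.063], [0.055, 0.305, 0.07], [0.055, 0.303, 0.07], [0.057, 0.302, 0.073], [0.058, 0.301, 0.066], [0.06, 0.3, 0.075], [0.061, 0.304, 0.068], [0.064, 0.304, 0.067], [0.064, 0.302, 0.067], [0.066, 0.301, 0.072], [0.066, 0.305, 0.067]] [0.3021 0.0695]
scene 0.17 185 0.0704 0.0712
scene 0.2 195 0.0708 0.0709
scene 0.23 140 0.0706 0.0709
scene 0.29 151 0.0706 0.0698
 tip y max pct [0.2915 0.5401 0.549  0.5587]
 ptr 45 [[0.047, 0.303, 0.068], [0.048, 0.307, 0.068], [0.049, 0.306, 0.069], [0.049, 0.304, 0.068], [0.051, 0.307, 0.068], [0.051, 0.309, 0.067], [0.051, 0.305, 0.067], [0.053, 0.31, 0.066], [0.054, 0.304, 0.069], [0.054, 0.309, 0.069], [0.055, 0.307, 0.068], [0.055, 0.305, 0.068]] [0.3075 0.068 ]<stdin>:9: RuntimeWarning: Mean of empty slice.
  ret = ret.dtype.type(ret / rcount)
  return _methods._mean(a, axis=axis, dtype=dtype,
```

View pics/ov10.png

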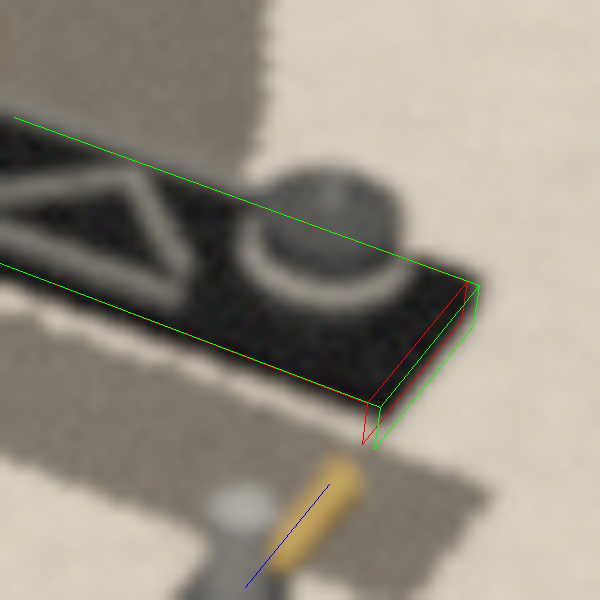

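The top view puts the end about 2.5 mm short and the scene view puts it 3-4 mm short, so I'll advance about 3 mm.

Emit:
{"fn": "send_rows", "kwargs": {
  "steps": [
    [[0,-0.0005,0],0],
    [[0,-0.001,0],0],
    [[0,-0.0017,0],0],
    [[0,-0.0023,0],0],
    [[0,-0.0028,0],0],
    [[0,-0.003,0],0],
    [[0,-0.003,0],0],
    [[0,-0.003,0],0]
  ]
}}

```text
clock: 25.85
position: [0.5512, 0.0393, 0.0748]
ee_rot: [0.998, -0.069, 0.001, 0.001]
ft_force: [-0.6, -6.8, 8.4]
grip_width: 0.403
```

```bash
python3 gap.py 11; python3 - <<'E'
from h import *
# scene: subpixel edges; contrast end edge & pointer ridge using image rows
c=np.array([.527,-.0915]);yaw=-.137;B=np.array([[np.cos(yaw),np.sin(yaw)],[-np.sin(yaw),np.cos(yaw)]])
im=np.load('pics/s11.npz')['im'].astype(np.float32)
def W(P): P=np.array(P,float);P[:,:2]=P[:,:2]@B+c;return P
# profile along stand y through plate mid-face height z=.06 edge at several x: sample image
def prof(x,z,ys,ch):
    uv=proj('scene',W([[x,y,z] for y in ys])).astype(np.float32)
    v=cv2.remap(im,uv[:,0].reshape(1,-1),uv[:,1].reshape(1,-1),cv2.INTER_LINEAR)[0]
    return v
ys=np.arange(.285,.325,.0005)
for x in(-.006,-.002,.002,.006,.01,.014):
    g=prof(x,.0625,ys,0).mean(1);t=(g[:10].mean()+g[-10:].mean())/2;i=np.where(g>t)[0][0];print(x,ys[i].round(4),g[:10].mean().round(),g[-10:].mean().round())
for x in(.047,.052,.057,.062,.067):
    v=prof(x,.068,ys,0);w=np.clip(v[:,0]-v[:,2]-40,0,None);print(x,((w*ys).sum()/w.sum()).round(4) if w.sum() else None)
E
```

```text
t 25.85 pos [0.5512 0.0393 0.0748] yaw -0.1387 toolz [ 0.0012 -0.0025 -1.    ] F [-0.6 -6.8  8.4] w 0.403
[-0.0002, 0.0213, 0.0001] spin -0.0017
[[0.0131, 0.3039], [0.0104, 0.3036], [0.0076, 0.304], [0.0048, 0.3042], [0.002, 0.3039], [-0.0008, 0.304], [-0.0035, 0.3041], [-0.0063, 0.3037], [-0.009, 0.3034], [-0.0117, 0.3033]] tip y 0.3038139454291836
-0.006 0.307 70.0 201.0
-0.002 0.3065 48.0 201.0
0.002 0.306 37.0 201.0
0.006 0.306 30.0 199.0
0.01 0.3065 27.0 200.0
0.014 0.3065 29.0 201.0
0.047 0.3048
0.052 0.3061
0.057 0.3062
0.062 0.306
0.067 0.3061
```

View pics/s11d.png

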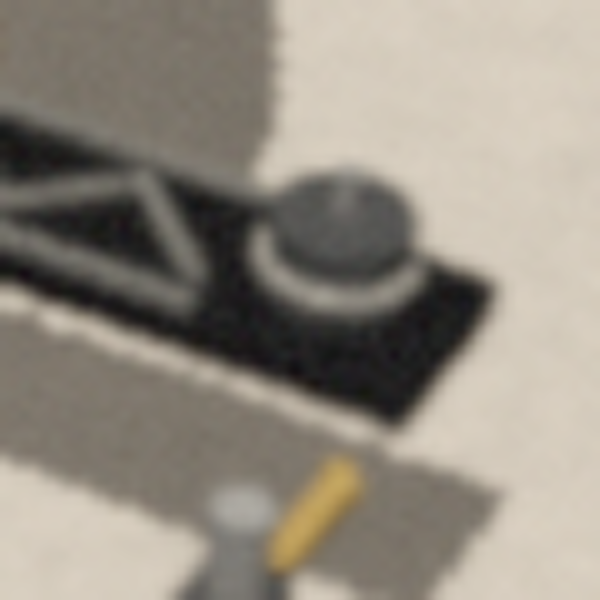

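View pics/t11d.png

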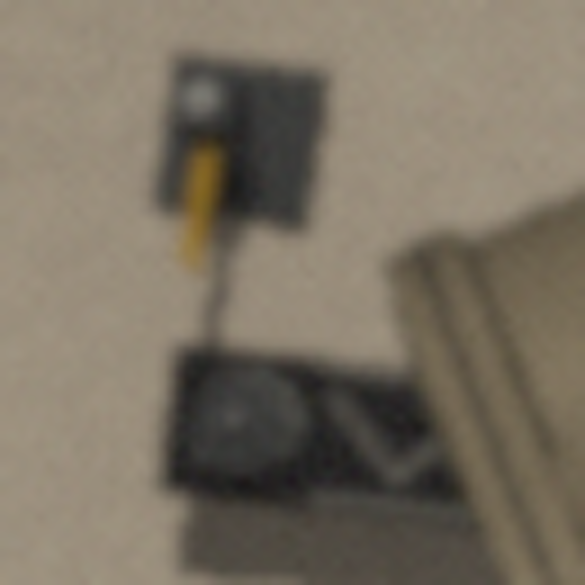

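Both views now agree within about 1 mm. I'll hold for one call, then do the final check.

Emit:
{"fn": "send_rows", "kwargs": {
  "steps": [
    [[0,0,0],0],
    [[0,0,0],0],
    [[0,0,0],0],
    [[0,0,0],0],
    [[0,0,0],0],
    [[0,0,0],0],
    [[0,0,0],0],
    [[0,0,0],0]
  ]
}}

```text
clock: 26.95
position: [0.5512, 0.0393, 0.0748]
ee_rot: [0.998, -0.069, 0.001, 0.001]
ft_force: [-2.1, -6.4, 8.8]
grip_width: 0.404
```

```bash
python3 gap.py 12; python3 - <<'E'
from h import *
d=np.load('pics/s12.npz')['d'];C=cloud('scene',d);c=np.array([.527,-.0915]);yaw=-.137;B=np.array([[np.cos(yaw),np.sin(yaw)],[-np.sin(yaw),np.cos(yaw)]])
S=(C[...,:2]-c)@B.T
for lo,hi in((.18,.21),(.21,.24),(.292,.304)):
    m=(d>0)&(abs(S[...,0]-.008)<.012)&(S[...,1]>lo)&(S[...,1]<hi)&(abs(C[...,2]-.07)<.006);print('plate top z',lo,np.round(np.mean(C[...,2][m]),4),m.sum())
print(manip.get_obs()['joint_velocities'].round(3))
E
```

```text
t 26.95 pos [0.5512 0.0393 0.0748] yaw -0.1387 toolz [ 0.0013 -0.0025 -1.    ] F [-2.1 -6.4  8.8] w 0.404
[-0.0002, 0.0214, 0.0001] spin -0.0017
[[0.0131, 0.3037], [0.0104, 0.3037], [0.0075, 0.3041], [0.0048, 0.3042], [0.002, 0.3038], [-0.0008, 0.3041], [-0.0035, 0.3041], [-0.0063, 0.3038], [-0.009, 0.3035], [-0.0117, 0.3032]] tip y 0.3038057158738899
plate top z 0.18 0.0714 100
plate top z 0.21 0.0713 97
plate top z 0.292 0.0705 50
[-0.002 -0.002  0.002  0.001 -0.     0.    -0.001]
```

View pics/s12.png

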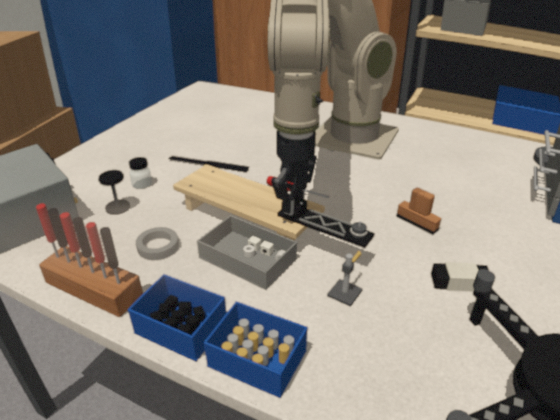

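The pusher stands upright at (420,210), the spacers are in the tray at about (262,248), and the arm is flat and still with its end beside the pointer. I'm handing the job in.

```bash
python3 -c "
from workcell import manip
print(manip.hand_in())"
```

```text
the job is handed in; nothing more can be done
None
```

The job is done and was handed in at about 27 s. I swept the four spacers into the tray with the pusher and set it back standing where it had been. I then slid the rotor arm, gripped by its block, 0.265 m out along the stand and held it there.

**End level with pointer:** the last top view puts the motor end at 303.8 mm along the stand, against about 303.5 mm for the pointer. The scene view gives 306.5 mm against 306.1 mm, so both agree within about 1 mm. An earlier wrist-camera estimate of the travel came out about 6 mm shorter. I relied on the views taken with the arm in place.

**Arm flat and still:** the plate's top measures 70–71 mm above the bench along the overhang, where a flat plate would be at 70 mm. The gripper was pressing it down with about 8 N, and the joints were at rest.

**Everything else:** the last scene view shows the pusher upright and nothing else visibly moved. It shows the spacers in the tray, and an earlier top view counted all four there.

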